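# Start the key reader and park the tagged key fobs

### The arm

A 6-joint arm with a two-finger parallel gripper is mounted at the origin on the work surface. World frame = base frame: x ahead of the robot, y to its left, z up, the work surface at z = 0. Lengths are in m, angles in rad, forces in N, time in s.
With the tool pointing down it reaches from about 0.25 to 0.725 m from the base axis. Payload 4 kg.
Tool frame: the origin (TCP) lies between the finger pads; the fingertips stand 11 mm ahead of it and the grasp point (between the pads) lies 8 mm behind it (bot.tip_extent is the distance from the TCP to the fingertips, in m); z points along the fingers, y is the line along which they close (so a half turn about z gives the same grasp; the last joint's range is limited). The gripper opens to 85 mm and grips with 20 to 120 N. Pads are 22 mm wide; open, the fingers measure 114 mm over their backs; the gripper's body (76 mm by 85 mm) begins 54 mm behind the grasp point. The pads swing forward as they close: fully open they stand 13 mm farther back than shut.
Start: joints at [1.261, 0.241, 0.005, 1.335, 0, 1.571], TCP at [0.152, 0.476, 0.242] pointing down, gripper open.
Joint ranges: [-2.72, 2.72], [-1.05, 1.87], [-1.09, 1.28], [-1.99, 2.15], [-1.42, 1.44], [-3.14, 3.14]. Speed limits (rad/s): [2.79, 2.79, 3.14, 3.14, 3.14, 3.14].

### API

Orientations are given as a unit quaternion [x, y, z, w].
In Python, from workcell import bot gives the robot as it stands. The module is installed in compiled form; this text tells all that it offers.
- The arm moves only by the tool drive_tool, never from a script. Its argument "rows" is a list of rows, each an object of numbers: "dx", "dy", "dz": the shift along the tool's x, y, z in units of 50 mm (1.0 is 50 mm); "wx", "wy", "wz": the turn, a rotation vector about the tool's x, y, z in units of 5 degrees (1.0 is 5 degrees); "hand": the finger opening in mm, from 0 to 85.4. A call has 1 to 20 rows; each row is the pose to reach, as a shift and turn from the pose commanded when the call began, along the tool's axes at that moment; what a row does not reach only later rows make up. A row lasts 1/10 s, in which the tool goes at most 50 mm and 8.59 degrees, less where a joint would pass 70% of its speed; a pose out of reach is approached as far as the arm can. A call with a gripper value outside its range is refused whole. The fingers move at their own pace and stop on an object; the grip force is fixed at half the most. Time passes only in rows, so rows that repeat a pose let the fingers close. It gives the time, the measured TCP pose, the force, the opening and the grip force at its end, in the units of the state.
- bot.get_obs(): the state, without advancing time (a new reading comes with each control period).
- bot.camera(name): name is "scene" or "side" or "wrist"; returns the picture (384x512x3 uint8, red, green, blue); there is no depth.
- bot.get_calibration(name): a dict with "vfov" (degrees; the focal length in pixels is half the picture's height over the tangent of half this angle, whatever the lens; pixels are square), "cx", "cy" (the principal point, pixels), "origin" and "rotation" of the camera in the world; the wrist camera has in their place "mount" (4x4, takes a point from camera to tool coordinates, whose origin is the TCP and whose axes are the flange's). Camera axes: x right, y up, looking along -z (the intrinsics and any distortion apply to the point x, -y, -z); pixel columns grow to the right and rows downward; lengths in m; the calibration is good to about 2 mm. A picture is of the moment at which its call begins: read the wrist's pose just before it. get_calibration takes no time and is no camera call.
- bot.job_done(): hands the job in; it is judged then, once.
Trained networks look in the newest picture that a camera, given by its name, has taken for a name from the list of things; names that differ only in an ending like _2 or _b are one class to them, and where a whole thing is asked for, a point or a joint stands for the part that bears it (a point fixed in the world has none). Each returns a list of dicts, best first, with "score" (0 to 1); they miss things now and then, are a little off and sometimes report something else, mostly with a low value. They report only what shows in the picture. A call takes as long as a camera call. They do not tell look-alikes from the thing itself.
- bot.look_for(camera, thing): "extent" ([centre column, centre row, width, height] in pixels, round what is visible of it).
- bot.outline_of(camera, thing): "region" (384x512 bool, what is visible of it) and "extent" ([centre column, centre row, width, height] in pixels, round what is visible of it).
The state is a dict: "clock": time; "joint_pos": joint angles; "joint_vel": joint speeds; "tau": joint torques, N m; "eef_pos": TCP position; "tool_rot": TCP orientation; "ft_force": force on the tool from outside, world axes, zero at the start; "ft_torque": the same for the moment, N m; "grip_width": finger opening in m; "grasp_force": force on a finger pad.
Only numpy, scipy, OpenCV 4.12 (cv2) and the standard library are available. Lean on these libraries where they do the work, as an engineer would, in place of code of your own. Each camera call takes 0.05 s, during which the arm holds its last target. There are 200 camera calls.

### The job

First slide the white-tagged key fob, black nose first, straight into the slot under the low white key reader until its nose meets the stop, before you move any other fob, so that the reader can get going. Then lay the red-, blue- and yellow-tagged fobs one by one, flat and buttons up, inside the trays of their own colours. Leave the plain black fob and the orange spray can where they are, and let go of everything.

Things in the scene. Friction and masses are not known exactly. Their poses are not given: they have to be found in the camera images.
- fob_white: car key fob with a white tag, loose, flat on the bench, 70 g. Black body 56 (x) by 34 (y) by 15 mm high, three grey buttons on top; rigidly behind it a white hard-plastic tag 30 long, 28 wide, 12 mm high; 84 mm long overall. Origin: centre of the black body's underside; x points to the black nose (nose face at x = +28, tag from -28 to -56 mm), z up.
- fob_red: car key fob with a red tag, loose, flat on the bench, 70 g. Black body 56 (x) by 34 (y) by 15 mm high, three grey buttons on top; rigidly behind it a red hard-plastic tag 30 long, 28 wide, 12 mm high; 84 mm long overall. Origin: centre of the black body's underside; x points to the black nose (nose face at x = +28, tag from -28 to -56 mm), z up.
- fob_blue: car key fob with a blue tag, loose, flat on the bench, 70 g. Black body 56 (x) by 34 (y) by 15 mm high, three grey buttons on top; rigidly behind it a blue hard-plastic tag 30 long, 28 wide, 12 mm high; 84 mm long overall. Origin: centre of the black body's underside; x points to the black nose (nose face at x = +28, tag from -28 to -56 mm), z up.
- fob_yellow: car key fob with a yellow tag, loose, flat on the bench, 70 g. Black body 56 (x) by 34 (y) by 15 mm high, three grey buttons on top; rigidly behind it a yellow hard-plastic tag 30 long, 28 wide, 12 mm high; 84 mm long overall. Origin: centre of the black body's underside; x points to the black nose (nose face at x = +28, tag from -28 to -56 mm), z up.
- fob_plain: plain black key fob without any tag (only a small steel loop), 56 by 34 by 15 mm, lying flat and loose on the bench among the others; a bystander. Origin: centre of its underside, x along its length, z up.
- tray_red: red open tray fixed to the bench, outside 124 mm (x) by 98 mm (y), floor 3 mm thick, rim 4 mm thick and 12 mm high above the bench, inside 116 by 90 mm. Origin: centre of its underside on the bench; z up.
- tray_blue: blue open tray fixed to the bench, outside 124 mm (x) by 98 mm (y), floor 3 mm thick, rim 4 mm thick and 12 mm high above the bench, inside 116 by 90 mm. Origin: centre of its underside on the bench; z up.
- tray_yellow: yellow open tray fixed to the bench, outside 124 mm (x) by 98 mm (y), floor 3 mm thick, rim 4 mm thick and 12 mm high above the bench, inside 116 by 90 mm. Origin: centre of its underside on the bench; z up.
- reader: white key reader fixed to the bench: low bridge 50 (x) by 90 (y) by 43 mm high. Slot under it 60 wide, 26 mm high, floored by the bench, open only at x = -25 mm (robot's side), ended by a stop face at x = +15 mm. A fob home, nose on the stop, has its origin at x = -13 mm, y = 0, its tag sticking out. Origin: centre of the footprint on the bench; x points into the slot, z up.
- spray_can: orange spray can with a green band and a black cap, 60 mm in diameter, 160 mm high, standing loose on the bench to the robot's left of the work; a bystander. Origin: centre of its underside.
Not all that is in view belongs to the job. Leave any green or purple look-alike of the fob_red alone.

How it is judged:
On the way, in this order (a step that is already met when the one before it is completed fails the run):
1. the white-tagged fob lies home in the reader's slot, nose at the stop, while the red-, blue- and yellow-tagged fobs are still where they started (within 20 mm) (x of fob_white in the frame of reader between -0.023 and -0.005 m and y of fob_white in the frame of reader between -0.016 and 0.016 m and height (world z) of fob_white below 0.004 m and angle between fob_white's own z axis and vertical below 0.06 rad and angle between the x axis of fob_white and the x axis of reader, either way round below 0.25 rad and linear speed of fob_white below 0.02 m/s and angular speed of fob_white below 0.2 rad/s and distance of each of fob_red, fob_blue, fob_yellow from where it was at the start of the episode below 0.02 m), for 0.2 s.
2. the red-, blue- and yellow-tagged fobs all lie flat in the trays of their own colours (x of fob_red in the frame of tray_red between -0.043 and 0.043 m and y of fob_red in the frame of tray_red between -0.034 and 0.034 m and z of fob_red in the frame of tray_red below 0.0055 m and angle between each of fob_red, fob_blue, fob_yellow's own z axis and vertical below 0.05 rad and linear speed of each of fob_red, fob_blue, fob_yellow below 0.02 m/s and angular speed of each of fob_red, fob_blue, fob_yellow below 0.2 rad/s and x of fob_blue in the frame of tray_blue between -0.043 and 0.043 m and y of fob_blue in the frame of tray_blue between -0.034 and 0.034 m and z of fob_blue in the frame of tray_blue below 0.0055 m and x of fob_yellow in the frame of tray_yellow between -0.043 and 0.043 m and y of fob_yellow in the frame of tray_yellow between -0.034 and 0.034 m and z of fob_yellow in the frame of tray_yellow below 0.0055 m), for 0.2 s.
At the end, for the whole second after the job is handed in: White-tagged fob flat in the slot, nose first, within 10 mm of the stop, 16 mm of the middle line, 0.25 rad of straight; red, blue and yellow ones flat, buttons up, wholly inside their own trays; all at rest; plain fob within 25 mm and upright can within 30 mm of their starts (all of step 2 and x of fob_white in the frame of reader between -0.023 and -0.005 m and y of fob_white in the frame of reader between -0.016 and 0.016 m and height (world z) of fob_white below 0.004 m and angle between fob_white's own z axis and vertical below 0.06 rad and angle between the x axis of fob_white and the x axis of reader, either way round below 0.25 rad and linear speed of fob_white below 0.02 m/s and angular speed of fob_white below 0.2 rad/s and distance of fob_plain from where it was at the start of the episode below 0.025 m and distance of spray_can from where it was at the start of the episode below 0.03 m and angle between spray_can's own z axis and vertical below 0.1 rad); the robot touches nothing.
It fails at once if the plain black fob is moved more than 25 mm (distance of fob_plain from where it was at the start of the episode above 0.025 m).
It fails at once if the spray can is moved more than 30 mm or tipped (distance of spray_can from where it was at the start of the episode above 0.03 m or angle between spray_can's own z axis and vertical above 0.2 rad).
It also fails if it takes over 96 s, if anything falls off the work surface, if the arm or the gripper's body presses on something with over 40 N, if the wrist force passes 120 N, or if a joint passes its speed limit or range.

## Working session

There is one attempt and no reset: what is moved stays moved. The work goes in short steps, Python scripts to look and compute and a tool call to move; the robot and the scene stay as the last step left them, time stands still between calls to the robot, and variables do not carry over. Pictures are saved under pics/ and viewed, at most 14 in all, crops included, and the job is handed in when it is done.

Besides the shell and the picture viewer there is one more tool, called after "Emit:" as a command line: name --argument value ..., lists and objects as JSON in quotes. drive_tool: Moves the arm, as the interface text tells. Its arguments: {"type":"object","properties":{"rows":{"type":"array","items":{"type":"object","properties":{"dx":{"type":"number"},"dy":{"type":"number"},"dz":{"type":"number"},"wx":{"type":"number"},"wy":{"type":"number"},"wz":{"type":"number"},"hand":{"type":"number"}}}}},"required":["rows"]}

```bash
mkdir -p pics; cat > h.py <<'E'
import numpy as np, cv2
from workcell import bot
from scipy.spatial.transform import Rotation as R
def snap(n,f):
    im=bot.camera(n); cv2.imwrite(f'pics/{f}.png',im[:,:,::-1]); return im
def cam(n):
    c=bot.get_calibration(n); f=192/np.tan(np.radians(c['vfov'])/2)
    if 'mount' in c:
        o=bot.get_obs(); T=np.eye(4); T[:3,:3]=R.from_quat(o['tool_rot']).as_matrix(); T[:3,3]=o['eef_pos']
        M=T@np.array(c['mount']); return f,c['cx'],c['cy'],M[:3,3],M[:3,:3]
    return f,c['cx'],c['cy'],np.array(c['origin']),np.array(c['rotation'])
def ray(k,uv,z):
    f,cx,cy,o,r=k; uv=np.atleast_2d(np.array(uv,float))
    d=np.c_[(uv[:,0]-cx)/f,-(uv[:,1]-cy)/f,-np.ones(len(uv))]@r.T
    return o+d*((z-o[2])/d[:,2])[:,None]
E
python3 - <<'E'
from h import *
for n in ['scene','side','wrist']:
    c=bot.get_calibration(n); print(n,{k:np.round(v,3).tolist() if not isinstance(v,str) else v for k,v in c.items()})
o=bot.get_obs(); print(o['eef_pos'],o['tool_rot'],o['clock'])
snap('scene','s0')
for t in ['fob_white','fob_red','fob_plain','tray_red','tray_blue','tray_yellow','reader','spray_can']:
    print(t,[(round(d['score'],2),np.round(d['extent']).tolist()) for d in bot.look_for('scene',t)])
snap('side','d0')
E
```

```text
scene {'vfov': 43.753, 'cx': 253.027, 'cy': 196.415, 'origin': [1.017, 0.67, 0.942], 'rotation': [0.129, 0.329, 0.871, 0.342]}
side {'vfov': 46.146, 'cx': 255.648, 'cy': 186.45, 'origin': [0.191, -0.843, 0.927], 'rotation': [0.397, -0.059, -0.131, 0.906]}
wrist {'vfov': 60.323, 'cx': 255.969, 'cy': 191.332, 'mount': [[-0.0, 0.954, 0.3, 0.077], [1.0, -0.0, 0.0, -0.001], [0.0, 0.3, -0.954, -0.131], [0.0, 0.0, 0.0, 1.0]]}
[0.15225125 0.47561075 0.24141069] [ 1.54282451e-01  9.88026219e-01 -1.04429697e-03 -1.59181665e-04] 0.0
fob_white [(0.72, [194.0, 158.0, 20.0, 25.0])]
fob_red [(0.84, [300.0, 185.0, 35.0, 14.0]), (0.82, [359.0, 210.0, 33.0, 15.0]), (0.74, [226.0, 189.0, 13.0, 30.0]), (0.65, [264.0, 163.0, 26.0, 23.0]), (0.61, [232.0, 135.0, 15.0, 24.0]), (0.53, [194.0, 159.0, 22.0, 22.0])]
fob_plain [(0.8, [322.0, 251.0, 14.0, 27.0])]
tray_red [(0.97, [155.0, 201.0, 61.0, 52.0])]
tray_blue [(0.65, [240.0, 294.0, 72.0, 62.0])]
tray_yellow [(0.77, [196.0, 248.0, 64.0, 55.0])]
reader [(0.76, [118.0, 166.0, 34.0, 39.0])]
spray_can [(0.96, [394.0, 271.0, 37.0, 61.0])]
```

View pics/s0.png

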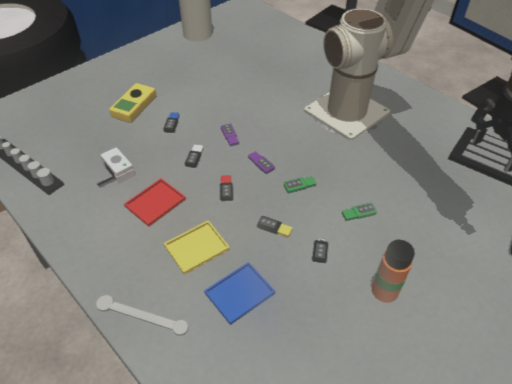

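View pics/d0.png

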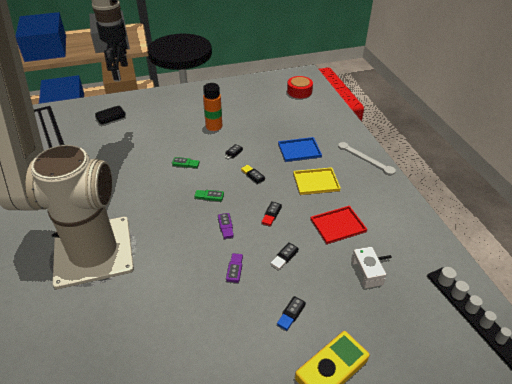

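The scene view shows the white fob at (194,156), red (227,188), blue (172,122), yellow (275,227), plain (321,250), the reader (118,166) and the trays at lower left. The side view agrees, and purple/green look-alikes are present. The rotations are quaternions, so I'll fix the helper and measure from both cameras.

```bash
sed -i "s/np.array(c\['origin'\]),np.array(c\['rotation'\])/np.array(c['origin']),R.from_quat(c['rotation']).as_matrix()/" h.py
cat > m.py <<'E'
from h import *
H={'side':dict(white=(285,255),red=(272,213),blue=(292,312),yellow=(253,174)),'scene':dict(white=(194,156),red=(227,188),blue=(172,122),yellow=(275,227))}
def parts(hsv,c,p,r):
    h,s,v=[hsv[:,:,i].astype(int) for i in range(3)]
    m={'white':(s<45)&(v>165),'red':((h<8)|(h>172))&(s>120)&(v>60),'blue':(h>100)&(h<125)&(s>120)&(v>60),'yellow':(h>20)&(h<35)&(s>120)}[c]
    yy,xx=np.mgrid[:384,:512]; w=np.hypot(xx-p[0],yy-p[1])<r
    return [np.array([xx[q&w].mean(),yy[q&w].mean(),(q&w).sum()]) for q in (m,(v<75)&(s<110 if c=='x' else True)&~m)]
if __name__=='__main__':
    for n,f in (('side','d0'),('scene','s0')):
        im=cv2.imread(f'pics/{f}.png'); hsv=cv2.cvtColor(im,cv2.COLOR_BGR2HSV); k=cam(n)
        for c,p in H[n].items():
            a,b=parts(hsv,c,p,22 if n=='side' else 17)
            A=ray(k,a[:2],.010)[0];B=ray(k,b[:2],.013)[0]
            d=B-A; print(n,c,a[2],b[2],'tag',A[:2].round(3),'body',B[:2].round(3),'len',np.hypot(*d[:2]).round(3),'yaw',np.degrees(np.arctan2(d[1],d[0])).round(1))
        E={'side':dict(red=(338,225),blue=(300,149),yellow=(316,181),readertop=(368,262),plain=(233,152),can=(213,130)),'scene':dict(red=(155,202),blue=(240,293),yellow=(196,247),readertop=(117,160),plain=(321,250),can=(388,296))}[n]
        for t,p in E.items(): print(n,t,ray(k,p,{'readertop':.043,'plain':.01,'can':0}.get(t,.006))[0][:2].round(3))
    a=cv2.imread('pics/d0.png')[225:305,320:420]; b=cv2.imread('pics/s0.png')[135:200,85:165]
    cv2.imwrite('pics/c0.png',np.hstack([cv2.resize(a,(400,400),interpolation=2),cv2.resize(b,(400,400),interpolation=2)]))
E
python3 m.py
```

```text
side white 98.0 159.0 tag [ 0.451 -0.177] body [ 0.484 -0.16 ] len 0.037 yaw 26.8
side red 110.0 107.0 tag [ 0.471 -0.03 ] body [ 0.497 -0.002] len 0.039 yaw 46.6
side blue 170.0 192.0 tag [ 0.412 -0.342] body [ 0.442 -0.32 ] len 0.037 yaw 36.2
side yellow 66.0 121.0 tag [0.473 0.195] body [0.487 0.148] len 0.049 yaw -73.3
side red [ 0.652 -0.101]
side blue [0.672 0.248]
side yellow [0.663 0.085]
side readertop [ 0.653 -0.264]
side plain [0.454 0.29 ]
side can [0.42  0.442]
scene white 58.0 77.0 tag [ 0.449 -0.176] body [ 0.491 -0.137] len 0.058 yaw 43.2
scene red 66.0 49.0 tag [ 0.47  -0.027] body [0.511 0.019] len 0.062 yaw 48.3
scene blue 41.0 69.0 tag [ 0.411 -0.338] body [ 0.451 -0.296] len 0.058 yaw 46.4
scene yellow 17.0 51.0 tag [0.483 0.209] body [0.492 0.182] len 0.028 yaw -72.2
scene red [ 0.655 -0.091]
scene blue [0.671 0.256]
scene yellow [0.665 0.092]
scene readertop [ 0.658 -0.253]
scene plain [0.455 0.302]
scene can [0.433 0.482]
```

View pics/c0.png

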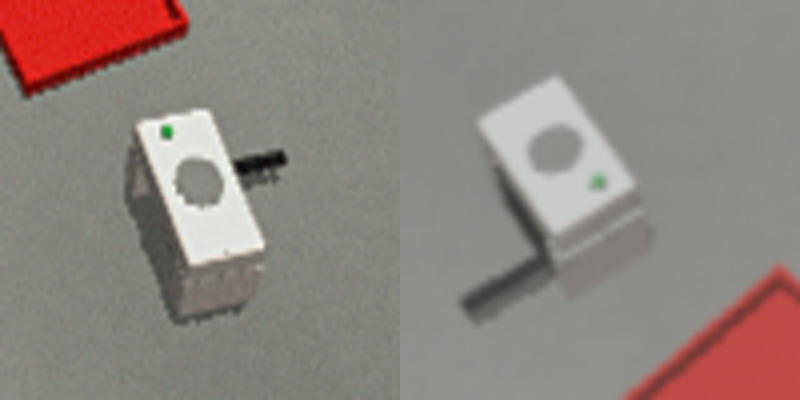

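The reader sits near (0.655,-0.26), its slot facing the robot, with a small black peg beside it. Next I move above the white fob for a close look.

Emit:
drive_tool --rows '[{"dx": -10.4,"dy": -9.8,"dz": -0.4,"wz": 25.4,"hand": 60},{"dx": -10.4,"dy": -9.8,"dz": -0.4,"wz": 25.4,"hand": 60},{"dx": -10.4,"dy": -9.8,"dz": -0.4,"wz": 25.4,"hand": 60},{"dx": -10.4,"dy": -9.8,"dz": -0.4,"wz": 25.4,"hand": 60},{"dx": -10.4,"dy": -9.8,"dz": -0.4,"wz": 25.4,"hand": 60},{"dx": -10.4,"dy": -9.8,"dz": -0.4,"wz": 25.4,"hand": 60},{"dx": -10.4,"dy": -9.8,"dz": -0.4,"wz": 25.4,"hand": 60},{"dx": -10.4,"dy": -9.8,"dz": -0.4,"wz": 25.4,"hand": 60},{"dx": -10.4,"dy": -9.8,"dz": -0.4,"wz": 25.4,"hand": 60},{"dx": -10.4,"dy": -9.8,"dz": -0.4,"wz": 25.4,"hand": 60},{"dx": -10.4,"dy": -9.8,"dz": -0.4,"wz": 25.4,"hand": 60},{"dx": -10.4,"dy": -9.8,"dz": -0.4,"wz": 25.4,"hand": 60},{"dx": -10.4,"dy": -9.8,"dz": -0.4,"wz": 25.4,"hand": 60},{"dx": -10.4,"dy": -9.8,"dz": -0.4,"wz": 25.4,"hand": 60},{"dx": -10.4,"dy": -9.8,"dz": -0.4,"wz": 25.4,"hand": 60},{"dx": -10.4,"dy": -9.8,"dz": -0.4,"wz": 25.4,"hand": 60},{"dx": -10.4,"dy": -9.8,"dz": -0.4,"wz": 25.4,"hand": 60},{"dx": -10.4,"dy": -9.8,"dz": -0.4,"wz": 25.4,"hand": 60},{"dx": -10.4,"dy": -9.8,"dz": -0.4,"wz": 25.4,"hand": 60},{"dx": -10.4,"dy": -9.8,"dz": -0.4,"wz": 25.4,"hand": 60}]'

```text
invalid input at $.rows[0]: expected keys dx, dy, dz, wx, wy, wz, hand
```

```bash
python3 - <<'E'
from h import *
k=cam('wrist'); np.savez('w1.npz',*[np.array(x) for x in k]); snap('wrist','w1')
o=bot.get_obs(); m=R.from_quat(o['tool_rot']).as_matrix(); print(o['eef_pos'],m.round(3).tolist(),o['clock'],o['joint_pos'])
# side corners of reader top, trays
ks=cam('side'); kc=cam('scene')
def sh(n,k,c,z):
    P=ray(k,c,z)[:,:2]; (x,y),(w,h),a=cv2.minAreaRect(P.astype(np.float32)); print(n,np.round([x,y,w,h,a],3))
sh('reader side',ks,[(353.25,249.4),(372.5,247),(386.25,274),(367,278)],.043)
sh('reader scene',kc,[(100.6,154.8),(116.6,147.2),(132,164.7),(115.4,173.2)],.043)
for n,f,k in (('side','d0',ks),('scene','s0',kc)):
    bot.camera(n)
    for t in ('red','blue','yellow'):
        for d in bot.outline_of(n,'tray_'+t)[:1]:
            yy,xx=np.nonzero(d['region']); sh(n+t,k,np.c_[xx,yy],.010)
E
```

```text
[0.15239065 0.47617925 0.24228965] [[-0.952, 0.305, -0.0], [0.305, 0.952, -0.0], [0.0, -0.0, -1.0]] 0.55 [1.26103380e+00 2.40595110e-01 4.94964475e-03 1.33521490e+00
 5.85654705e-05 1.57079361e+00]
reader side [ 6.5800e-01 -2.6400e-01  8.9000e-02  5.0000e-02  8.5643e+01]
reader scene [ 6.5900e-01 -2.5500e-01  8.8000e-02  4.9000e-02  8.5447e+01]
sidered [ 0.653 -0.1    0.133  0.111  4.378]
sideblue [ 0.668  0.244  0.106  0.121 85.129]
sideyellow [ 0.662  0.086  0.114  0.13  81.077]
scenered [ 0.654 -0.091  0.128  0.107  4.794]
sceneblue [ 0.67   0.255  0.106  0.13  84.949]
sceneyellow [ 0.664  0.095  0.107  0.127 80.774]
```

View pics/w1.png

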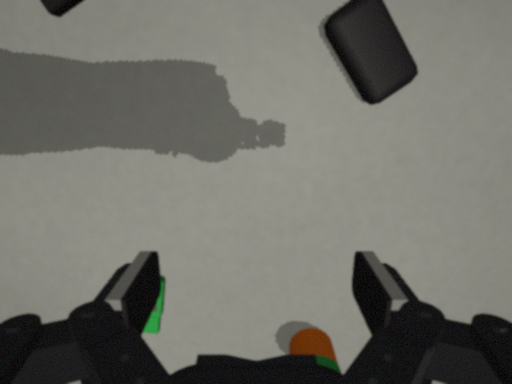

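The message names all seven keys as required. The wrist picture still shows the start place (can at the bottom, dark bench items). I'll send the move again.

Emit:
drive_tool --rows '[{"dx": -10.4,"dy": -9.8,"dz": -0.4,"wx": 0,"wy": 0,"wz": 25.4,"hand": 60},{"dx": -10.4,"dy": -9.8,"dz": -0.4,"wx": 0,"wy": 0,"wz": 25.4,"hand": 60},{"dx": -10.4,"dy": -9.8,"dz": -0.4,"wx": 0,"wy": 0,"wz": 25.4,"hand": 60},{"dx": -10.4,"dy": -9.8,"dz": -0.4,"wx": 0,"wy": 0,"wz": 25.4,"hand": 60},{"dx": -10.4,"dy": -9.8,"dz": -0.4,"wx": 0,"wy": 0,"wz": 25.4,"hand": 60},{"dx": -10.4,"dy": -9.8,"dz": -0.4,"wx": 0,"wy": 0,"wz": 25.4,"hand": 60},{"dx": -10.4,"dy": -9.8,"dz": -0.4,"wx": 0,"wy": 0,"wz": 25.4,"hand": 60},{"dx": -10.4,"dy": -9.8,"dz": -0.4,"wx": 0,"wy": 0,"wz": 25.4,"hand": 60},{"dx": -10.4,"dy": -9.8,"dz": -0.4,"wx": 0,"wy": 0,"wz": 25.4,"hand": 60},{"dx": -10.4,"dy": -9.8,"dz": -0.4,"wx": 0,"wy": 0,"wz": 25.4,"hand": 60},{"dx": -10.4,"dy": -9.8,"dz": -0.4,"wx": 0,"wy": 0,"wz": 25.4,"hand": 60},{"dx": -10.4,"dy": -9.8,"dz": -0.4,"wx": 0,"wy": 0,"wz": 25.4,"hand": 60},{"dx": -10.4,"dy": -9.8,"dz": -0.4,"wx": 0,"wy": 0,"wz": 25.4,"hand": 60},{"dx": -10.4,"dy": -9.8,"dz": -0.4,"wx": 0,"wy": 0,"wz": 25.4,"hand": 60},{"dx": -10.4,"dy": -9.8,"dz": -0.4,"wx": 0,"wy": 0,"wz": 25.4,"hand": 60},{"dx": -10.4,"dy": -9.8,"dz": -0.4,"wx": 0,"wy": 0,"wz": 25.4,"hand": 60},{"dx": -10.4,"dy": -9.8,"dz": -0.4,"wx": 0,"wy": 0,"wz": 25.4,"hand": 60},{"dx": -10.4,"dy": -9.8,"dz": -0.4,"wx": 0,"wy": 0,"wz": 25.4,"hand": 60},{"dx": -10.4,"dy": -9.8,"dz": -0.4,"wx": 0,"wy": 0,"wz": 25.4,"hand": 60},{"dx": -10.4,"dy": -9.8,"dz": -0.4,"wx": 0,"wy": 0,"wz": 25.4,"hand": 60}]'

```text
clock: 2.95
eef_pos: [0.4981, -0.148, 0.2627]
tool_rot: [0.953, 0.304, 0.0, 0.0]
ft_force: [-0.1, -0.1, -0.8]
grip_width: 0.0599
grasp_force: 0.0
```

```bash
python3 - <<'E'
from h import *
k=cam('wrist'); np.savez('w2.npz',*[np.array(x) for x in k]); snap('wrist','w2')
o=bot.get_obs(); m=R.from_quat(o['tool_rot']).as_matrix(); print(o['eef_pos'],m.round(3).tolist(),o['clock'],o['joint_pos'])
for t in ['fob_white','reader','tray_red']:
    print(t,[(round(d['score'],2),np.round(d['extent']).tolist()) for d in bot.look_for('wrist',t)])
E
```

```text
[ 0.49813663 -0.14817273  0.26267756] [[0.816, 0.579, 0.0], [0.579, -0.816, -0.0], [0.0, 0.0, -1.0]] 3.0 [-2.89110884e-01  2.72048854e-01  9.96026081e-02  1.39787547e+00
 -1.50815832e-05  2.23550532e+00]
fob_white [(0.68, [251.0, 180.0, 26.0, 73.0])]
reader [(0.95, [427.0, 84.0, 108.0, 120.0])]
tray_red [(0.83, [294.0, 43.0, 128.0, 83.0])]
```

View pics/w2.png

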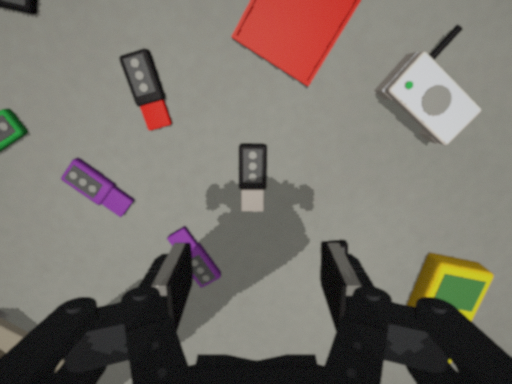

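Wrist view: white fob nearly upright (body (253,165), tag (252,200)), red fob body (143,77) and tag (156,115), reader top with corners about (426,52),(480,107),(446,143),(388,93), red tray at the top.

```bash
cat > f.py <<'E'
from h import *
def fob(k,im,c,r=None,hint=None):
    """im RGB; returns world tag centre, body centre, yaw, from the dark body+tag at hint pixel"""
    hsv=cv2.cvtColor(im,cv2.COLOR_RGB2HSV); h,s,v=[hsv[:,:,i].astype(int) for i in range(3)]
    m={'white':(s<60)&(v>140),'red':((h<8)|(h>172))&(s>120)&(v>60),'blue':(h>100)&(h<125)&(s>120)&(v>60),'yellow':(h>20)&(h<35)&(s>120)}[c]
    yy,xx=np.mgrid[:384,:512]; w=np.hypot(xx-hint[0],yy-hint[1])<r
    t=(m&w).astype(np.uint8); n,l,st,ce=cv2.connectedComponentsWithStats(t); i=1+np.argmax(st[1:,4])
    yy,xx=np.nonzero(l==i); P=ray(k,np.c_[xx,yy],.012)[:,:2]
    b=((v<62)&w&~m).astype(np.uint8); b=cv2.morphologyEx(b,cv2.MORPH_CLOSE,np.ones((5,5)))
    n,l,st,ce=cv2.connectedComponentsWithStats(b); j=1+np.argmax(st[1:,4])
    y2,x2=np.nonzero(l==j); B=ray(k,np.c_[x2,y2],.013)[:,:2]
    rt=cv2.minAreaRect(P.astype(np.float32)); rb=cv2.minAreaRect(B.astype(np.float32))
    d=np.array(rb[0])-rt[0]; print(c,'tag',np.round(rt[0],4),np.round(rt[1],3),'body',np.round(rb[0],4),np.round(rb[1],3),rb[2],'dist',np.hypot(*d).round(4),'yaw',np.degrees(np.arctan2(d[1],d[0])).round(1))
E
python3 - <<'E'
from f import *
k=np.load('w2.npz'); k=[k[f'arr_{i}'] for i in range(5)]
im=cv2.imread('pics/w2.png')[:,:,::-1].copy()
fob(k,im,'white',48,(252,180)); fob(k,im,'red',50,(148,92))
P=ray(k,[(426,52),(480,107),(446,143),(388,93)],.043)[:,:2]; print(P.round(3).tolist(), cv2.minAreaRect(P.astype(np.float32)))
print(im[200,252],im[165,240],im[120,252])
a=cv2.resize(im[20:160,360:500],(560,560),interpolation=2)[:,:,::-1]; cv2.imwrite('pics/c1.png',a)
E
```

```text
white tag [ 0.4899 -0.1467] [0.065 0.114] body [ 0.4851 -0.1519] [0.053 0.031] 35.36137008666992 dist 0.0071 yaw -132.1
red tag [ 0.4712 -0.0287] [0.03  0.029] body [0.4973 0.0027] [0.053 0.033] 50.62953567504883 dist 0.0409 yaw 50.2
[[0.684, -0.221], [0.679, -0.304], [0.632, -0.302], [0.634, -0.217]] ((0.6575919389724731, -0.2605394124984741), (0.08496802300214767, 0.050605662167072296), 87.78308868408203)
[174 167 157] [44 42 42] [147 147 137]
```

View pics/c1.png

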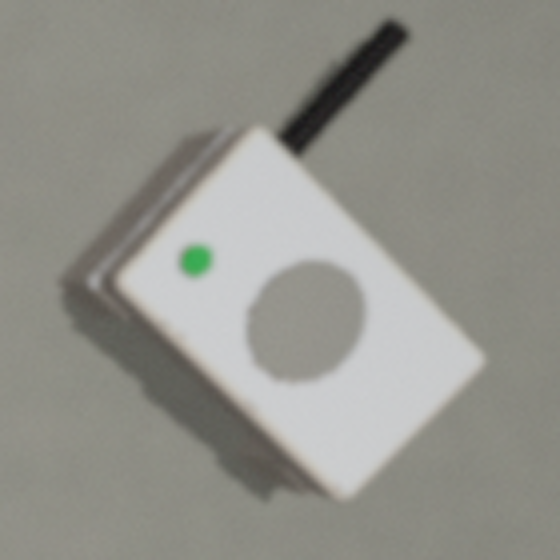

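White fob: yaw 35.4°, tag centre (0.451,-0.176), and the side view agrees. Reader: (0.657,-0.261), yaw about -3.5°. Next I grip the tag.

Emit:
drive_tool --rows '[{"dx": -1.09,"dy": -0.09,"dz": 1,"wx": 0,"wy": 0,"wz": 0,"hand": 52},{"dx": -1.09,"dy": -0.09,"dz": 2,"wx": 0,"wy": 0,"wz": 0,"hand": 52},{"dx": -1.09,"dy": -0.09,"dz": 3,"wx": 0,"wy": 0,"wz": 0,"hand": 52},{"dx": -1.09,"dy": -0.09,"dz": 4,"wx": 0,"wy": 0,"wz": 0,"hand": 52},{"dx": -1.09,"dy": -0.09,"dz": 4.5,"wx": 0,"wy": 0,"wz": 0,"hand": 52},{"dx": -1.09,"dy": -0.09,"dz": 4.8,"wx": 0,"wy": 0,"wz": 0,"hand": 52},{"dx": -1.09,"dy": -0.09,"dz": 5.0,"wx": 0,"wy": 0,"wz": 0,"hand": 52},{"dx": -1.09,"dy": -0.09,"dz": 5.0,"wx": 0,"wy": 0,"wz": 0,"hand": 52},{"dx": -1.09,"dy": -0.09,"dz": 5.0,"wx": 0,"wy": 0,"wz": 0,"hand": 52},{"dx": -1.09,"dy": -0.09,"dz": 5.0,"wx": 0,"wy": 0,"wz": 0,"hand": 10},{"dx": -1.09,"dy": -0.09,"dz": 5.0,"wx": 0,"wy": 0,"wz": 0,"hand": 10},{"dx": -1.09,"dy": -0.09,"dz": 5.0,"wx": 0,"wy": 0,"wz": 0,"hand": 10},{"dx": -1.09,"dy": -0.09,"dz": 5.0,"wx": 0,"wy": 0,"wz": 0,"hand": 10},{"dx": -1.09,"dy": -0.09,"dz": 5.0,"wx": 0,"wy": 0,"wz": 0,"hand": 10},{"dx": -1.09,"dy": -0.09,"dz": 5.0,"wx": 0,"wy": 0,"wz": 0,"hand": 10},{"dx": -1.09,"dy": -0.09,"dz": 5.0,"wx": 0,"wy": 0,"wz": 0,"hand": 10}]'

```text
clock: 4.75
eef_pos: [0.4525, -0.1772, 0.0141]
tool_rot: [0.953, 0.303, 0.001, 0.001]
ft_force: [0.1, 0.7, 6.6]
grip_width: 0.0263
grasp_force: 59.3
```

Emit:
drive_tool --rows '[{"dx": 0,"dy": 0,"dz": -0.3,"wx": 0,"wy": 0,"wz": 0,"hand": 10},{"dx": 0,"dy": 0,"dz": -0.6,"wx": 0,"wy": 0,"wz": 0,"hand": 10},{"dx": 0.1,"dy": 0.5,"dz": -0.6,"wx": 0,"wy": 0,"wz": 1.5,"hand": 10},{"dx": 0.2,"dy": 1.0,"dz": -0.6,"wx": 0,"wy": 0,"wz": 3,"hand": 10},{"dx": 0.3,"dy": 1.5,"dz": -0.6,"wx": 0,"wy": 0,"wz": 4.5,"hand": 10},{"dx": 0.4,"dy": 2.0,"dz": -0.6,"wx": 0,"wy": 0,"wz": 6,"hand": 10},{"dx": 0.5,"dy": 2.26,"dz": -0.6,"wx": 0,"wy": 0,"wz": 7.8,"hand": 10},{"dx": 0.5,"dy": 2.26,"dz": -0.6,"wx": 0,"wy": 0,"wz": 7.8,"hand": 10},{"dx": 0.5,"dy": 2.26,"dz": -0.6,"wx": 0,"wy": 0,"wz": 7.8,"hand": 10},{"dx": 0.5,"dy": 2.26,"dz": -0.6,"wx": 0,"wy": 0,"wz": 7.8,"hand": 10}]'

```text
clock: 5.75
eef_pos: [0.5358, -0.2539, 0.0423]
tool_rot: [1.0, -0.032, -0.001, -0.0]
ft_force: [0.6, 0.2, 0.3]
grip_width: 0.0262
grasp_force: 59.2
```

```bash
python3 - <<'E'
from h import *
k=cam('wrist'); np.savez('w3.npz',*[np.array(x) for x in k]); im=snap('wrist','w3')
o=bot.get_obs(); m=R.from_quat(o['tool_rot']).as_matrix(); print(o['eef_pos'],m.round(3).tolist(),o['clock'],o['grip_width'],o['ft_force'])
E
```

```text
[ 0.53585174 -0.25389783  0.04232177] [[0.998, -0.063, -0.001], [-0.063, -0.998, 0.0], [-0.001, -0.0, -1.0]] 5.8 0.025989425187159035 [ 0.17742213  0.48994354 -0.20155153]
```

View pics/w3.png

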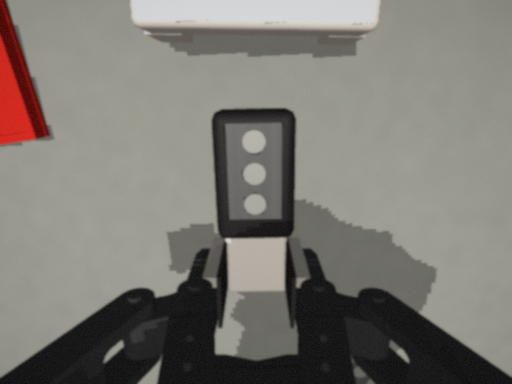

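The fob is gripped straight (nose at (254,110)) and centred on the reader front (cols 133–378). Lowering and sliding in.

Emit:
drive_tool --rows '[{"dx": 0,"dy": 0,"dz": 0.3,"wx": 0,"wy": 0,"wz": 0,"hand": 10},{"dx": 0,"dy": 0,"dz": 0.5,"wx": 0,"wy": 0,"wz": 0,"hand": 10},{"dx": 0,"dy": 0,"dz": 0.57,"wx": 0,"wy": 0,"wz": 0,"hand": 10},{"dx": 0.2,"dy": 0,"dz": 0.57,"wx": 0,"wy": 0,"wz": 0,"hand": 10},{"dx": 0.4,"dy": 0,"dz": 0.57,"wx": 0,"wy": 0,"wz": 0,"hand": 10},{"dx": 0.6,"dy": 0,"dz": 0.57,"wx": 0,"wy": 0,"wz": 0,"hand": 10},{"dx": 0.8,"dy": 0,"dz": 0.57,"wx": 0,"wy": 0,"wz": 0,"hand": 10},{"dx": 0.95,"dy": 0,"dz": 0.57,"wx": 0,"wy": 0,"wz": 0,"hand": 10},{"dx": 1.1,"dy": 0,"dz": 0.57,"wx": 0,"wy": 0,"wz": 0,"hand": 10},{"dx": 1.2,"dy": 0,"dz": 0.57,"wx": 0,"wy": 0,"wz": 0,"hand": 10},{"dx": 1.25,"dy": 0,"dz": 0.57,"wx": 0,"wy": 0,"wz": 0,"hand": 10},{"dx": 1.25,"dy": 0,"dz": 0.57,"wx": 0,"wy": 0,"wz": 0,"hand": 10}]'

```text
clock: 7.0
eef_pos: [0.5997, -0.2589, 0.0141]
tool_rot: [0.999, -0.033, 0.0, 0.0]
ft_force: [-2.3, -0.1, 3.9]
grip_width: 0.0261
grasp_force: 59.8
```

Emit:
drive_tool --rows '[{"dx": 0.03,"dy": 0,"dz": 0,"wx": 0,"wy": 0,"wz": 0,"hand": 10},{"dx": 0.06,"dy": 0,"dz": 0,"wx": 0,"wy": 0,"wz": 0,"hand": 10},{"dx": 0.06,"dy": 0,"dz": 0,"wx": 0,"wy": 0,"wz": 0,"hand": 10}]'

```text
clock: 7.3
eef_pos: [0.6022, -0.259, 0.0141]
tool_rot: [0.999, -0.033, -0.0, 0.0]
ft_force: [-3.5, 0.6, 4.9]
grip_width: 0.0262
grasp_force: 59.9
```

Emit:
drive_tool --rows '[{"dx": 0.03,"dy": 0,"dz": 0,"wx": 0,"wy": 0,"wz": 0,"hand": 10},{"dx": 0.06,"dy": 0,"dz": 0,"wx": 0,"wy": 0,"wz": 0,"hand": 10},{"dx": 0.06,"dy": 0,"dz": 0,"wx": 0,"wy": 0,"wz": 0,"hand": 10}]'

```text
clock: 7.6
eef_pos: [0.6036, -0.2591, 0.0141]
tool_rot: [0.999, -0.033, -0.002, 0.0]
ft_force: [-6.6, 0.4, 7.9]
grip_width: 0.026
grasp_force: 60.2
```

Emit:
drive_tool --rows '[{"dx": 0.04,"dy": 0,"dz": 0,"wx": 0,"wy": 0,"wz": 0,"hand": 10},{"dx": 0.08,"dy": 0,"dz": 0,"wx": 0,"wy": 0,"wz": 0,"hand": 10},{"dx": 0.08,"dy": 0,"dz": 0,"wx": 0,"wy": 0,"wz": 0,"hand": 10}]'

```text
clock: 7.9
eef_pos: [0.6038, -0.2591, 0.0141]
tool_rot: [0.999, -0.033, -0.006, -0.0]
ft_force: [-15.3, 1.8, 16.0]
grip_width: 0.0264
grasp_force: 61.0
```

The nose is on the stop: the TCP no longer advances and the force has risen. Release and rise.

Emit:
drive_tool --rows '[{"dx": -0.08,"dy": 0,"dz": 0.02,"wx": 0,"wy": 0,"wz": 0,"hand": 26},{"dx": -0.08,"dy": 0,"dz": 0.02,"wx": 0,"wy": 0,"wz": 0,"hand": 44},{"dx": -0.08,"dy": 0,"dz": 0.02,"wx": 0,"wy": 0,"wz": 0,"hand": 44},{"dx": -0.08,"dy": 0,"dz": 0.02,"wx": 0,"wy": 0,"wz": 0,"hand": 44},{"dx": -0.08,"dy": 0,"dz": 0.0,"wx": 0,"wy": 0,"wz": 0,"hand": 44},{"dx": -0.3,"dy": 0,"dz": -0.7,"wx": 0,"wy": 0,"wz": 0,"hand": 44},{"dx": -1,"dy": 0,"dz": -1.5,"wx": 0,"wy": 0,"wz": 0,"hand": 44},{"dx": -2,"dy": 0,"dz": -2,"wx": 0,"wy": 0,"wz": 0,"hand": 44},{"dx": -3,"dy": 0,"dz": -3,"wx": 0,"wy": 0,"wz": 0,"hand": 44},{"dx": -3.5,"dy": 0,"dz": -4,"wx": 0,"wy": 0,"wz": 0,"hand": 55},{"dx": -3.5,"dy": 0,"dz": -4.6,"wx": 0,"wy": 0,"wz": 0,"hand": 55},{"dx": -3.5,"dy": 0,"dz": -4.6,"wx": 0,"wy": 0,"wz": 0,"hand": 55},{"dx": -3.5,"dy": 0,"dz": -4.6,"wx": 0,"wy": 0,"wz": 0,"hand": 55}]'

```text
clock: 9.2
eef_pos: [0.4357, -0.2488, 0.2467]
tool_rot: [0.999, -0.033, 0.003, 0.002]
ft_force: [0.3, 1.0, -0.2]
grip_width: 0.0552
grasp_force: 0.0
```

```bash
python3 - <<'E'
from f import *
k=cam('wrist'); np.savez('w4.npz',*[np.array(x) for x in k]); im=snap('wrist','w4')
o=bot.get_obs(); m=R.from_quat(o['tool_rot']).as_matrix(); print(o['eef_pos'],m.round(3).tolist(),o['clock'],o['joint_pos'])
for t in ['fob_white','fob_red','reader','tray_red','tray_yellow']:
    print(t,[(round(d['score'],2),np.round(d['extent']).tolist()) for d in bot.look_for('wrist',t)])
E
```

```text
[ 0.43519717 -0.24823421  0.24433412] [[0.998, -0.066, 0.002], [-0.066, -0.998, -0.001], [0.002, 0.001, -1.0]] 9.25 [-5.18457878e-01  2.39803337e-01  9.25461854e-03  1.33776235e+00
  1.56572161e-04  2.68869504e+00]
fob_white [(0.51, [253.0, 8.0, 23.0, 15.0])]
fob_red [(0.92, [185.0, 241.0, 68.0, 43.0]), (0.77, [70.0, 239.0, 80.0, 29.0]), (0.63, [38.0, 126.0, 77.0, 68.0])]
reader []
tray_red [(0.61, [95.0, 13.0, 104.0, 26.0]), (0.31, [255.0, 8.0, 28.0, 16.0])]
tray_yellow []
```

View pics/w4.png

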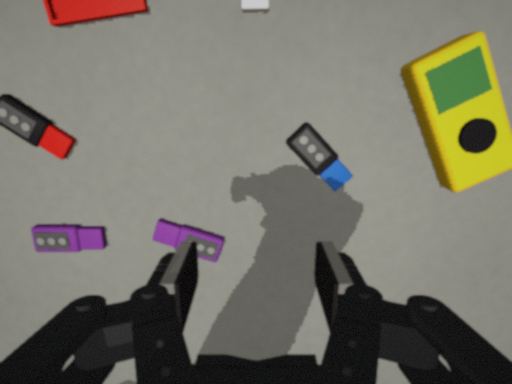

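The white tag shows at (255,4), sticking out of the reader. The blue fob's body is at (312,148) with its tag at (337,174), so blue is next.

```bash
python3 - <<'E'
from f import *
k=np.load('w4.npz'); k=[k[f'arr_{i}'] for i in range(5)]
im=cv2.imread('pics/w4.png')[:,:,::-1].copy()
fob(k,im,'blue',48,(322,158)); fob(k,im,'red',55,(38,126))
print(ray(k,(255,9),.008))
E
```

```text
blue tag [ 0.4123 -0.3394] [0.029 0.027] body [ 0.4443 -0.3127] [0.054 0.032] 40.51164627075195 dist 0.0417 yaw 39.9
red tag [ 0.4709 -0.0305] [0.033 0.031] body [4.965e-01 2.000e-04] [0.058 0.036] 52.761756896972656 dist 0.04 yaw 50.2
[[ 0.58834973 -0.25921322  0.008     ]]
```

White is home (tag end at x=0.588, as expected). Gripping blue at origin -12 mm.

Emit:
drive_tool --rows '[{"dx": 0.09,"dy": 0.7,"dz": 0.5,"wx": 0,"wy": 0,"wz": -1.7,"hand": 56},{"dx": 0.09,"dy": 1.44,"dz": 1,"wx": 0,"wy": 0,"wz": -3.4,"hand": 56},{"dx": 0.09,"dy": 1.44,"dz": 1.9,"wx": 0,"wy": 0,"wz": -5.1,"hand": 56},{"dx": 0.09,"dy": 1.44,"dz": 2.8,"wx": 0,"wy": 0,"wz": -6.8,"hand": 56},{"dx": 0.09,"dy": 1.44,"dz": 3.6,"wx": 0,"wy": 0,"wz": -8.5,"hand": 56},{"dx": 0.09,"dy": 1.44,"dz": 3.6,"wx": 0,"wy": 0,"wz": -8.8,"hand": 56},{"dx": 0.09,"dy": 1.44,"dz": 4.2,"wx": 0,"wy": 0,"wz": -8.8,"hand": 56},{"dx": 0.09,"dy": 1.44,"dz": 4.5,"wx": 0,"wy": 0,"wz": -8.8,"hand": 56},{"dx": 0.09,"dy": 1.44,"dz": 4.62,"wx": 0,"wy": 0,"wz": -8.8,"hand": 56},{"dx": 0.09,"dy": 1.44,"dz": 4.62,"wx": 0,"wy": 0,"wz": -8.8,"hand": 56},{"dx": 0.09,"dy": 1.44,"dz": 4.62,"wx": 0,"wy": 0,"wz": -8.8,"hand": 15},{"dx": 0.09,"dy": 1.44,"dz": 4.62,"wx": 0,"wy": 0,"wz": -8.8,"hand": 15},{"dx": 0.09,"dy": 1.44,"dz": 4.62,"wx": 0,"wy": 0,"wz": -8.8,"hand": 15},{"dx": 0.09,"dy": 1.44,"dz": 4.62,"wx": 0,"wy": 0,"wz": -8.8,"hand": 15},{"dx": 0.09,"dy": 1.44,"dz": 4.62,"wx": 0,"wy": 0,"wz": -8.8,"hand": 15},{"dx": 0.09,"dy": 1.44,"dz": 4.62,"wx": 0,"wy": 0,"wz": -8.8,"hand": 15}]'

```text
clock: 11.1
eef_pos: [0.4356, -0.321, 0.0147]
tool_rot: [0.939, 0.344, 0.001, 0.002]
ft_force: [-0.2, 0.2, 6.2]
grip_width: 0.0327
grasp_force: 60.8
```

Emit:
drive_tool --rows '[{"dx": 0,"dy": 0,"dz": -0.8,"wx": 0,"wy": 0,"wz": 0,"hand": 15},{"dx": 0,"dy": 0,"dz": -1.6,"wx": 0,"wy": 0,"wz": 0,"hand": 15},{"dx": 0.7,"dy": -0.5,"dz": -2.4,"wx": 0,"wy": 0,"wz": -1.7,"hand": 15},{"dx": 1.4,"dy": -0.9,"dz": -3,"wx": 0,"wy": 0,"wz": -3.4,"hand": 15},{"dx": 2.1,"dy": -1.3,"dz": -3.6,"wx": 0,"wy": 0,"wz": -5.1,"hand": 15},{"dx": 2.8,"dy": -1.8,"dz": -3.8,"wx": 0,"wy": 0,"wz": -6.8,"hand": 15},{"dx": 3.5,"dy": -2.2,"dz": -3.8,"wx": 0,"wy": 0,"wz": -8.5,"hand": 15},{"dx": 4.2,"dy": -2.7,"dz": -3.8,"wx": 0,"wy": 0,"wz": -10.2,"hand": 15},{"dx": 4.9,"dy": -3.1,"dz": -3.8,"wx": 0,"wy": 0,"wz": -11.9,"hand": 15},{"dx": 5.6,"dy": -3.6,"dz": -3.8,"wx": 0,"wy": 0,"wz": -13.6,"hand": 15},{"dx": 6.3,"dy": -4.0,"dz": -3.8,"wx": 0,"wy": 0,"wz": -15.3,"hand": 15},{"dx": 7.0,"dy": -4.5,"dz": -3.8,"wx": 0,"wy": 0,"wz": -17,"hand": 15},{"dx": 7.7,"dy": -4.9,"dz": -3.8,"wx": 0,"wy": 0,"wz": -18.7,"hand": 15},{"dx": 8.4,"dy": -5.4,"dz": -3.8,"wx": 0,"wy": 0,"wz": -20.4,"hand": 15},{"dx": 8.9,"dy": -5.7,"dz": -3.8,"wx": 0,"wy": 0,"wz": -22.1,"hand": 15},{"dx": 9.36,"dy": -5.97,"dz": -3.8,"wx": 0,"wy": 0,"wz": -23.8,"hand": 15},{"dx": 9.36,"dy": -5.97,"dz": -3.8,"wx": 0,"wy": 0,"wz": -25.5,"hand": 15},{"dx": 9.36,"dy": -5.97,"dz": -3.8,"wx": 0,"wy": 0,"wz": -27,"hand": 15},{"dx": 9.36,"dy": -5.97,"dz": -3.8,"wx": 0,"wy": 0,"wz": -27,"hand": 15},{"dx": 9.36,"dy": -5.97,"dz": -3.8,"wx": 0,"wy": 0,"wz": -27,"hand": 15}]'

```text
clock: 13.1
eef_pos: [0.5985, 0.21, 0.2029]
tool_rot: [0.043, 0.999, -0.0, -0.0]
ft_force: [-0.1, 0.0, -1.1]
grip_width: 0.0322
grasp_force: 60.1
```

```bash
python3 - <<'E'
from f import *
k=cam('wrist'); np.savez('w5.npz',*[np.array(x) for x in k]); im=snap('wrist','w5')
o=bot.get_obs(); m=R.from_quat(o['tool_rot']).as_matrix(); print(o['eef_pos'],m.round(3).tolist(),o['clock'],o['joint_pos'],o['grip_width'])
for t in ['tray_blue','tray_yellow']:
    for d in bot.outline_of('wrist',t):
        yy,xx=np.nonzero(d['region']); P=ray(k,np.c_[xx,yy],.010)[:,:2]; print(t,d['score'],np.round(d['extent']),cv2.minAreaRect(P.astype(np.float32)))
E
```

```text
[0.59852933 0.20992008 0.2029243 ] [[-0.996, 0.085, -0.0], [0.085, 0.996, -0.0], [0.0, -0.0, -1.0]] 13.15 [3.37320422e-01 5.29268642e-01 3.29886333e-01 1.37147631e+00
 3.10784852e-06 4.22904736e-01] 0.032277289343713954
tray_blue 0.69 [303. 225.  98. 110.] ((0.6683254837989807, 0.2505083382129669), (0.09788918495178223, 0.12699700891971588), 85.08221435546875)
tray_yellow 0.56 [147. 232.  98. 110.] ((0.661841869354248, 0.08811089396476746), (0.10178052634000778, 0.12822367250919342), 81.50096130371094)
```

View pics/w5.png

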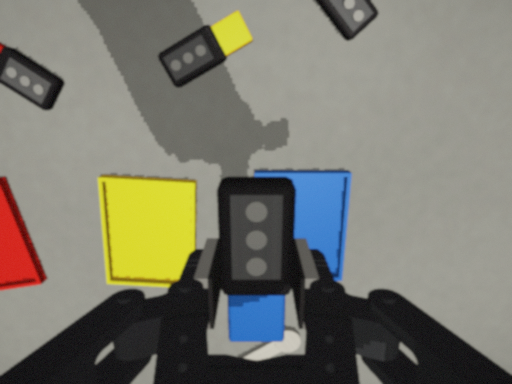

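Blue tray at (0.668,0.2505), yaw -5°, yellow tray at (0.662,0.088), yaw -8.5°. The blue fob is held straight. Lowering it into its tray.

Emit:
drive_tool --rows '[{"dx": -0.6,"dy": 0.5,"dz": 0,"wx": 0,"wy": 0,"wz": 0,"hand": 15},{"dx": -1.2,"dy": 0.92,"dz": 0.5,"wx": 0,"wy": 0,"wz": 0,"hand": 15},{"dx": -1.2,"dy": 0.92,"dz": 1.2,"wx": 0,"wy": 0,"wz": 0,"hand": 15},{"dx": -1.2,"dy": 0.92,"dz": 2.0,"wx": 0,"wy": 0,"wz": 0,"hand": 15},{"dx": -1.2,"dy": 0.92,"dz": 2.8,"wx": 0,"wy": 0,"wz": 0,"hand": 15},{"dx": -1.2,"dy": 0.92,"dz": 3.2,"wx": 0,"wy": 0,"wz": 0,"hand": 15},{"dx": -1.2,"dy": 0.92,"dz": 3.5,"wx": 0,"wy": 0,"wz": 0,"hand": 15},{"dx": -1.2,"dy": 0.92,"dz": 3.68,"wx": 0,"wy": 0,"wz": 0,"hand": 15},{"dx": -1.2,"dy": 0.92,"dz": 3.68,"wx": 0,"wy": 0,"wz": 0,"hand": 15},{"dx": -1.2,"dy": 0.92,"dz": 3.68,"wx": 0,"wy": 0,"wz": 0,"hand": 15}]'

```text
clock: 14.25
eef_pos: [0.6634, 0.2513, 0.0204]
tool_rot: [0.042, 0.999, 0.001, 0.001]
ft_force: [0.2, -0.2, 0.2]
grip_width: 0.0326
grasp_force: 60.1
```

```bash
python3 - <<'E'
from f import *
k=np.load('w5.npz'); k=[k[f'arr_{i}'] for i in range(5)]
im=cv2.imread('pics/w5.png')[:,:,::-1].copy()
fob(k,im,'yellow',52,(207,47))
E
```

```text
yellow tag [0.4744 0.1978] [0.028 0.029] body [0.4908 0.1601] [0.034 0.053] 23.38437271118164 dist 0.0411 yaw -66.3
```

Emit:
drive_tool --rows '[{"dx": 0,"dy": 0,"dz": 0.03,"wx": 0,"wy": 0,"wz": 0,"hand": 15},{"dx": 0,"dy": 0,"dz": 0.05,"wx": 0,"wy": 0,"wz": 0,"hand": 30},{"dx": 0,"dy": 0,"dz": 0.05,"wx": 0,"wy": 0,"wz": 0,"hand": 46},{"dx": 0,"dy": 0,"dz": 0.05,"wx": 0,"wy": 0,"wz": 0,"hand": 46},{"dx": 0,"dy": 0,"dz": 0.05,"wx": 0,"wy": 0,"wz": 0,"hand": 46},{"dx": 0,"dy": 0,"dz": -0.3,"wx": 0,"wy": 0,"wz": 0,"hand": 46},{"dx": 0,"dy": 0,"dz": -1,"wx": 0,"wy": 0,"wz": 0,"hand": 46},{"dx": 0.8,"dy": -0.4,"dz": -1.8,"wx": 0,"wy": 0,"wz": 1.7,"hand": 56},{"dx": 1.6,"dy": -0.9,"dz": -1.8,"wx": 0,"wy": 0,"wz": 3.4,"hand": 56},{"dx": 2.4,"dy": -1.3,"dz": -1.8,"wx": 0,"wy": 0,"wz": 5.1,"hand": 56},{"dx": 3.0,"dy": -1.7,"dz": -1.8,"wx": 0,"wy": 0,"wz": 6.8,"hand": 56},{"dx": 3.39,"dy": -1.89,"dz": -1.8,"wx": 0,"wy": 0,"wz": 8.5,"hand": 56},{"dx": 3.39,"dy": -1.89,"dz": -1.8,"wx": 0,"wy": 0,"wz": 10.2,"hand": 56},{"dx": 3.39,"dy": -1.89,"dz": -1.8,"wx": 0,"wy": 0,"wz": 11.9,"hand": 56},{"dx": 3.39,"dy": -1.89,"dz": -1.8,"wx": 0,"wy": 0,"wz": 12.3,"hand": 56},{"dx": 3.39,"dy": -1.89,"dz": -1.8,"wx": 0,"wy": 0,"wz": 12.3,"hand": 56},{"dx": 3.39,"dy": -1.89,"dz": -1.8,"wx": 0,"wy": 0,"wz": 12.3,"hand": 56}]'

```text
clock: 15.95
eef_pos: [0.4855, 0.1709, 0.1088]
tool_rot: [0.546, 0.838, 0.0, 0.0]
ft_force: [-0.0, 0.5, -1.0]
grip_width: 0.0559
grasp_force: 0.0
```

```bash
python3 - <<'E'
from f import *
k=cam('wrist'); np.savez('w6.npz',*[np.array(x) for x in k]); im=snap('wrist','w6')
o=bot.get_obs(); m=R.from_quat(o['tool_rot']).as_matrix(); print(o['eef_pos'],m.round(3).tolist(),o['clock'],o['joint_pos'],o['grip_width'])
E
```

```text
[0.48549695 0.17088488 0.10875681] [[-0.403, 0.915, -0.0], [0.915, 0.403, -0.0], [0.0, -0.0, -1.0]] 16.0 [ 3.38436225e-01  3.67520079e-01 -1.84380136e-01  1.01898226e+00
  1.42813489e-06  1.49395382e+00] 0.05578221073462033
```

View pics/w6.png

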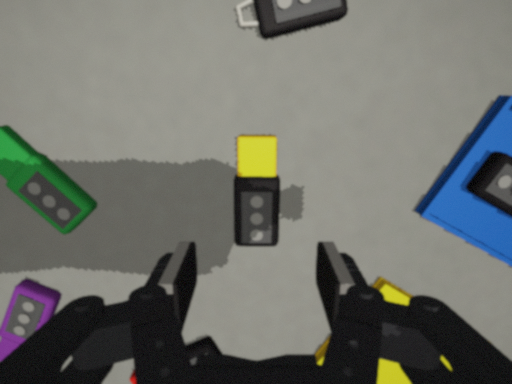

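The yellow fob is centred between the fingers (tag (257,155), body (257,210)), and the blue fob lies in its tray. Gripping yellow.

Emit:
drive_tool --rows '[{"dx": 0,"dy": 0,"dz": 0.7,"wx": 0,"wy": 0,"wz": 0,"hand": 56},{"dx": 0,"dy": 0,"dz": 1.3,"wx": 0,"wy": 0,"wz": 0,"hand": 56},{"dx": 0,"dy": 0,"dz": 1.7,"wx": 0,"wy": 0,"wz": 0,"hand": 56},{"dx": 0,"dy": 0,"dz": 1.9,"wx": 0,"wy": 0,"wz": 0,"hand": 56},{"dx": 0,"dy": 0,"dz": 1.9,"wx": 0,"wy": 0,"wz": 0,"hand": 56},{"dx": 0,"dy": 0,"dz": 1.9,"wx": 0,"wy": 0,"wz": 0,"hand": 15},{"dx": 0,"dy": 0,"dz": 1.9,"wx": 0,"wy": 0,"wz": 0,"hand": 15},{"dx": 0,"dy": 0,"dz": 1.9,"wx": 0,"wy": 0,"wz": 0,"hand": 15},{"dx": 0,"dy": 0,"dz": 1.9,"wx": 0,"wy": 0,"wz": 0,"hand": 15},{"dx": 0,"dy": 0,"dz": 1.9,"wx": 0,"wy": 0,"wz": 0,"hand": 15},{"dx": 0,"dy": 0,"dz": 1.9,"wx": 0,"wy": 0,"wz": 0,"hand": 15}]'

```text
clock: 17.1
eef_pos: [0.4868, 0.1713, 0.0153]
tool_rot: [0.546, 0.837, 0.001, 0.001]
ft_force: [-0.2, 0.3, 6.1]
grip_width: 0.0322
grasp_force: 60.9
```

Emit:
drive_tool --rows '[{"dx": 0,"dy": 0,"dz": -0.8,"wx": 0,"wy": 0,"wz": 0,"hand": 15},{"dx": -0.5,"dy": 0.5,"dz": -1.6,"wx": 0,"wy": 0,"wz": -1.7,"hand": 15},{"dx": -1.0,"dy": 0.9,"dz": -1.7,"wx": 0,"wy": 0,"wz": -3.4,"hand": 15},{"dx": -1.5,"dy": 1.3,"dz": -1.7,"wx": 0,"wy": 0,"wz": -5.1,"hand": 15},{"dx": -2.0,"dy": 1.7,"dz": -1.7,"wx": 0,"wy": 0,"wz": -6.8,"hand": 15},{"dx": -2.5,"dy": 2.1,"dz": -1.7,"wx": 0,"wy": 0,"wz": -8.5,"hand": 15},{"dx": -2.93,"dy": 2.52,"dz": -1.7,"wx": 0,"wy": 0,"wz": -10.2,"hand": 15},{"dx": -2.93,"dy": 2.52,"dz": -1.7,"wx": 0,"wy": 0,"wz": -11.5,"hand": 15},{"dx": -2.93,"dy": 2.52,"dz": -1.7,"wx": 0,"wy": 0,"wz": -11.5,"hand": 15},{"dx": -2.93,"dy": 2.52,"dz": -1.2,"wx": 0,"wy": 0,"wz": -11.5,"hand": 15},{"dx": -2.93,"dy": 2.52,"dz": -0.7,"wx": 0,"wy": 0,"wz": -11.5,"hand": 15},{"dx": -2.93,"dy": 2.52,"dz": -0.3,"wx": 0,"wy": 0,"wz": -11.5,"hand": 15},{"dx": -2.93,"dy": 2.52,"dz": -0.12,"wx": 0,"wy": 0,"wz": -11.5,"hand": 15},{"dx": -2.93,"dy": 2.52,"dz": -0.07,"wx": 0,"wy": 0,"wz": -11.5,"hand": 15},{"dx": -2.93,"dy": 2.52,"dz": -0.07,"wx": 0,"wy": 0,"wz": -11.5,"hand": 15}]'

```text
clock: 18.6
eef_pos: [0.6582, 0.0879, 0.0193]
tool_rot: [0.077, 0.997, -0.0, -0.001]
ft_force: [-4.9, -1.2, 6.9]
grip_width: 0.0323
grasp_force: 60.9
```

Emit:
drive_tool --rows '[{"dx": 0,"dy": 0,"dz": 0,"wx": 0,"wy": 0,"wz": 0,"hand": 32},{"dx": 0,"dy": 0,"dz": 0.0,"wx": 0,"wy": 0,"wz": 0,"hand": 46},{"dx": 0,"dy": 0,"dz": 0.0,"wx": 0,"wy": 0,"wz": 0,"hand": 46},{"dx": 0,"dy": 0,"dz": 0.0,"wx": 0,"wy": 0,"wz": 0,"hand": 46},{"dx": 0,"dy": 0,"dz": -0.3,"wx": 0,"wy": 0,"wz": 0,"hand": 46},{"dx": 0,"dy": 0,"dz": -1,"wx": 0,"wy": 0,"wz": 0,"hand": 46},{"dx": 0.5,"dy": -0.4,"dz": -1.8,"wx": 0,"wy": 0,"wz": -1.7,"hand": 56},{"dx": 1.1,"dy": -0.9,"dz": -1.8,"wx": 0,"wy": 0,"wz": -3.4,"hand": 56},{"dx": 1.7,"dy": -1.3,"dz": -1.8,"wx": 0,"wy": 0,"wz": -5.1,"hand": 56},{"dx": 2.3,"dy": -1.8,"dz": -1.8,"wx": 0,"wy": 0,"wz": -6.8,"hand": 56},{"dx": 3.0,"dy": -2.3,"dz": -1.8,"wx": 0,"wy": 0,"wz": -8.5,"hand": 56},{"dx": 3.09,"dy": -2.42,"dz": -1.8,"wx": 0,"wy": 0,"wz": -10.2,"hand": 56},{"dx": 3.09,"dy": -2.42,"dz": -1.8,"wx": 0,"wy": 0,"wz": -11.9,"hand": 56},{"dx": 3.09,"dy": -2.42,"dz": -1.8,"wx": 0,"wy": 0,"wz": -11.9,"hand": 56},{"dx": 3.09,"dy": -2.42,"dz": -1.8,"wx": 0,"wy": 0,"wz": -11.9,"hand": 56}]'

```text
clock: 20.1
eef_pos: [0.4894, -0.0086, 0.1082]
tool_rot: [-0.427, 0.904, -0.0, 0.001]
ft_force: [0.3, -0.4, 0.4]
grip_width: 0.0558
grasp_force: 0.0
```

```bash
python3 - <<'E'
from f import *
k=cam('wrist'); np.savez('w7.npz',*[np.array(x) for x in k]); im=snap('wrist','w7')
o=bot.get_obs(); m=R.from_quat(o['tool_rot']).as_matrix(); print(o['eef_pos'],m.round(3).tolist(),o['clock'],o['joint_pos'],o['grip_width'])
s=bot.camera('side')
cv2.imwrite('pics/c7.png',np.hstack([im,cv2.resize(s[130:240,200:375],(288*2//2,384))])[:,:,::-1])
E
```

```text
[ 0.48940834 -0.0084646   0.10794163] [[-0.635, -0.773, 0.001], [-0.773, 0.635, -0.0], [-0.001, -0.001, -1.0]] 20.15 [-1.73047870e-02  3.22859602e-01 -2.53725986e-01  9.92981833e-01
  1.83100287e-05 -9.00574032e-01] 0.05598302130009036
```

View pics/c7.png

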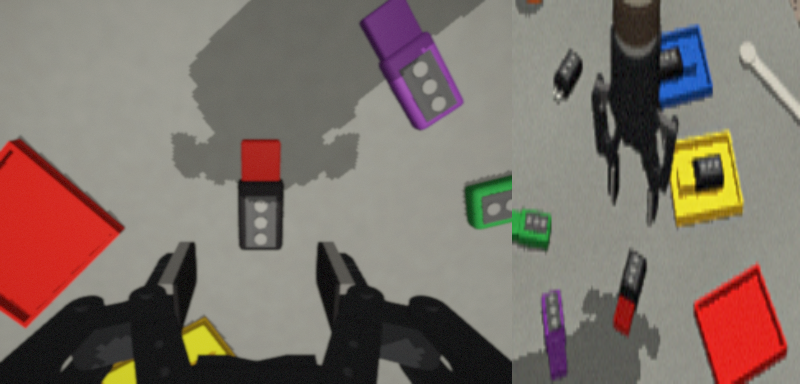

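Red is centred below the gripper (tag (261,160), body (261,215)), and blue and yellow lie in their trays. Gripping red.

Emit:
drive_tool --rows '[{"dx": 0,"dy": 0.04,"dz": 0.7,"wx": 0,"wy": 0,"wz": 0,"hand": 56},{"dx": 0,"dy": 0.04,"dz": 1.3,"wx": 0,"wy": 0,"wz": 0,"hand": 56},{"dx": 0,"dy": 0.04,"dz": 1.7,"wx": 0,"wy": 0,"wz": 0,"hand": 56},{"dx": 0,"dy": 0.04,"dz": 1.88,"wx": 0,"wy": 0,"wz": 0,"hand": 56},{"dx": 0,"dy": 0.04,"dz": 1.88,"wx": 0,"wy": 0,"wz": 0,"hand": 56},{"dx": 0,"dy": 0.04,"dz": 1.88,"wx": 0,"wy": 0,"wz": 0,"hand": 15},{"dx": 0,"dy": 0.04,"dz": 1.88,"wx": 0,"wy": 0,"wz": 0,"hand": 15},{"dx": 0,"dy": 0.04,"dz": 1.88,"wx": 0,"wy": 0,"wz": 0,"hand": 15},{"dx": 0,"dy": 0.04,"dz": 1.88,"wx": 0,"wy": 0,"wz": 0,"hand": 15},{"dx": 0,"dy": 0.04,"dz": 1.88,"wx": 0,"wy": 0,"wz": 0,"hand": 15},{"dx": 0,"dy": 0.04,"dz": 1.88,"wx": 0,"wy": 0,"wz": 0,"hand": 15}]'

```text
clock: 21.3
eef_pos: [0.4885, -0.0073, 0.0147]
tool_rot: [-0.428, 0.904, -0.001, 0.001]
ft_force: [0.0, 0.5, 5.8]
grip_width: 0.0322
grasp_force: 60.5
```

Emit:
drive_tool --rows '[{"dx": 0,"dy": 0,"dz": -0.8,"wx": 0,"wy": 0,"wz": 0,"hand": 15},{"dx": -0.1,"dy": -0.6,"dz": -1.6,"wx": 0,"wy": 0,"wz": 1.6,"hand": 15},{"dx": -0.2,"dy": -1.2,"dz": -1.7,"wx": 0,"wy": 0,"wz": 3.2,"hand": 15},{"dx": -0.3,"dy": -1.8,"dz": -1.7,"wx": 0,"wy": 0,"wz": 4.8,"hand": 15},{"dx": -0.45,"dy": -2.5,"dz": -1.7,"wx": 0,"wy": 0,"wz": 6.4,"hand": 15},{"dx": -0.6,"dy": -3.2,"dz": -1.7,"wx": 0,"wy": 0,"wz": 8,"hand": 15},{"dx": -0.69,"dy": -3.68,"dz": -1.7,"wx": 0,"wy": 0,"wz": 9.2,"hand": 15},{"dx": -0.69,"dy": -3.68,"dz": -1.7,"wx": 0,"wy": 0,"wz": 9.2,"hand": 15},{"dx": -0.69,"dy": -3.68,"dz": -1.2,"wx": 0,"wy": 0,"wz": 9.2,"hand": 15},{"dx": -0.69,"dy": -3.68,"dz": -0.7,"wx": 0,"wy": 0,"wz": 9.2,"hand": 15},{"dx": -0.69,"dy": -3.68,"dz": -0.3,"wx": 0,"wy": 0,"wz": 9.2,"hand": 15},{"dx": -0.69,"dy": -3.68,"dz": -0.12,"wx": 0,"wy": 0,"wz": 9.2,"hand": 15},{"dx": -0.69,"dy": -3.68,"dz": -0.07,"wx": 0,"wy": 0,"wz": 9.2,"hand": 15},{"dx": -0.69,"dy": -3.68,"dz": -0.07,"wx": 0,"wy": 0,"wz": 9.2,"hand": 15}]'

```text
clock: 22.7
eef_pos: [0.6498, -0.0965, 0.0188]
tool_rot: [-0.042, 0.999, 0.0, -0.001]
ft_force: [-4.0, 0.5, 7.4]
grip_width: 0.0324
grasp_force: 60.9
```

Emit:
drive_tool --rows '[{"dx": 0,"dy": 0,"dz": 0,"wx": 0,"wy": 0,"wz": 0,"hand": 32},{"dx": 0,"dy": 0,"dz": 0.0,"wx": 0,"wy": 0,"wz": 0,"hand": 46},{"dx": 0,"dy": 0,"dz": 0.0,"wx": 0,"wy": 0,"wz": 0,"hand": 46},{"dx": 0,"dy": 0,"dz": 0.0,"wx": 0,"wy": 0,"wz": 0,"hand": 46},{"dx": 0,"dy": 0,"dz": -0.3,"wx": 0,"wy": 0,"wz": 0,"hand": 46},{"dx": 0,"dy": 0,"dz": -1,"wx": 0,"wy": 0,"wz": 0,"hand": 46},{"dx": 0.8,"dy": 0,"dz": -2,"wx": 0,"wy": 0,"wz": 0,"hand": 46},{"dx": 1.6,"dy": 0.6,"dz": -3,"wx": 0,"wy": 0,"wz": 0,"hand": 46},{"dx": 2.4,"dy": 1.2,"dz": -4,"wx": 0,"wy": 0,"wz": 0,"hand": 46},{"dx": 3.2,"dy": 1.8,"dz": -5,"wx": 0,"wy": 0,"wz": 0,"hand": 46},{"dx": 3.6,"dy": 2.4,"dz": -5.6,"wx": 0,"wy": 0,"wz": 0,"hand": 46},{"dx": 3.6,"dy": 2.6,"dz": -5.6,"wx": 0,"wy": 0,"wz": 0,"hand": 46},{"dx": 3.6,"dy": 2.6,"dz": -5.6,"wx": 0,"wy": 0,"wz": 0,"hand": 46}]'

```text
clock: 24.0
eef_pos: [0.4602, 0.019, 0.3014]
tool_rot: [-0.042, 0.999, 0.0, 0.003]
ft_force: [0.1, -0.8, 1.1]
grip_width: 0.0459
grasp_force: 0.0
```

```bash
python3 - <<'E'
from f import *
o=bot.get_obs(); print(o['eef_pos'],o['clock'],o['grip_width'],o['ft_force'])
s=bot.camera('side'); c=bot.camera('scene')
a=cv2.resize(s[120:300,200:420],(440,360),interpolation=2); b=cv2.resize(c[130:330,90:290],(360,360),interpolation=2)
cv2.imwrite('pics/c8.png',np.hstack([a,b])[:,:,::-1])
E
```

```text
[0.46022263 0.01903496 0.30140226] 24.0 0.04588130867313588 [ 0.10873041 -0.76913752  1.11041435]
```

View pics/c8.png

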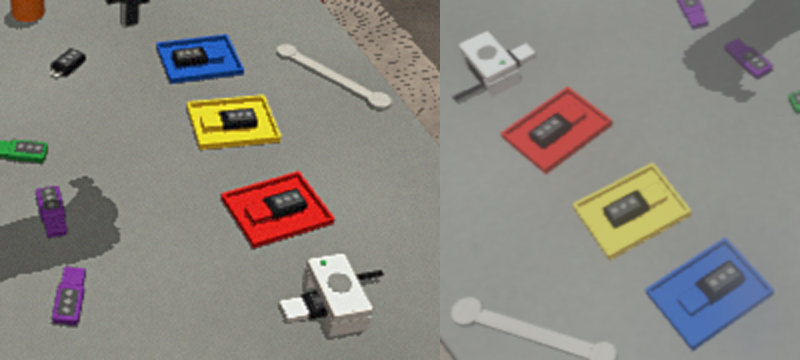

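All three coloured fobs lie flat inside their trays, the white one is home with its tag sticking out, and nothing is touched. Handing in.

```bash
python3 -c "
from workcell import bot
print(bot.job_done())"
```

```text
the job is handed in; nothing more can be done
None
```

The job is handed in at about 24 s: the white fob is home in the reader, the red, blue and yellow fobs lie flat in their own trays, and the gripper was empty and clear; the hand-in gave no verdict.

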